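# Put the hand stamps back on their ink pads

## Task

Pick out the four wooden hand stamps on the desk and stand each one centred on the ink pad of its own shape and size: big round, small round, square and oblong, the last two lined up with their pads. The pads hold different inks, so no stamp may touch any pad but its own; keep the stamps upright, and leave the glue stick and the block of notes where they are.

Things in the scene. Friction and masses are not known exactly. Their poses are not given: they have to be found in the camera images.
- stamp_big_round: loose pale wooden hand stamp of about 0.09 kg, standing upright on a round foot 48 mm in diameter, 72 mm tall, with a round upright grip 24 mm in diameter that fills heights 32 to 72 mm above the underside; below it a thinner neck, and the foot is 18 mm thick. Origin: centre of the underside; z up the grip
- stamp_small_round: loose pale wooden hand stamp of about 0.09 kg, standing upright on a small round foot 30 mm in diameter (hardly wider than its grip), 72 mm tall, with a round upright grip 24 mm in diameter that fills heights 32 to 72 mm above the underside; below it a thinner neck, and the foot is 18 mm thick. Origin: centre of the underside; z up the grip
- stamp_square: loose pale wooden hand stamp of about 0.09 kg, standing upright on a square foot 42 x 42 mm, 72 mm tall, with a square upright grip 24 x 24 mm (sides parallel to the foot's) that fills heights 32 to 72 mm above the underside; below it a thinner neck, and the foot is 18 mm thick. Origin: centre of the underside; z up the grip
- stamp_long: loose pale wooden hand stamp of about 0.09 kg, standing upright on an oblong foot 62 mm (x) by 24 mm (y), 72 mm tall, with an upright grip 50 mm long (x) and 20 mm thick (y) that fills heights 32 to 72 mm above the underside; below it a thinner neck, and the foot is 18 mm thick. Origin: centre of the underside; z up the grip
- pad_big_round: the larger round ink pad, 80 mm in diameter, cushion 72 mm in diameter: an open black case with a dark blue felt cushion whose flat top is 12 mm above the origin; the rim, 4 mm wide, is 14 mm high. Does not move. Origin: centre of the underside, on the desk; z up
- pad_small_round: the smaller round ink pad, 62 mm in diameter, cushion 54 mm in diameter: an open black case with a dark blue felt cushion whose flat top is 12 mm above the origin; the rim, 4 mm wide, is 14 mm high. Does not move. Origin: centre of the underside, on the desk; z up
- pad_square: the square ink pad, 74 x 74 mm, cushion 66 x 66 mm: an open black case with a dark blue felt cushion whose flat top is 12 mm above the origin; the rim, 4 mm wide, is 14 mm high. Does not move. Origin: centre of the underside, on the desk; z up; x and y along its sides
- pad_long: the oblong ink pad, 94 mm (x) by 56 mm (y), cushion 86 x 48 mm: an open black case with a dark blue felt cushion whose flat top is 12 mm above the origin; the rim, 4 mm wide, is 14 mm high. Does not move. Origin: centre of the underside, on the desk; z up; x and y along its sides
- glue_stick: white and red glue stick standing on end, 26 mm in diameter, 96 mm tall, loose; not to be moved. Origin: centre of the underside
- note_block: yellow block of sticky notes, 76 x 77 x 27 mm, loose; not to be moved. Origin: centre of the underside
Not all that is in view belongs to the job. What is shaped like the stamp_long but turquoise is not meant. Leave any blue look-alike of the stamp_square alone.

How it is judged:
At the end, for the whole second after the job is handed in: Each stamp stands upright (within 0.1 rad), released and at rest on its own pad's cushion, centres within 12 mm; oblong and square stamps parallel to their pads within 0.2 rad (either way round; quarter turns of the square count); glue stick and note block within 30 mm of their starts (horizontal distance between stamp_big_round and pad_big_round below 0.012 m and z of stamp_big_round in the frame of pad_big_round between 0.009 and 0.014 m and angle between each of stamp_big_round, stamp_small_round, stamp_square, stamp_long's own z axis and vertical below 0.1 rad and linear speed of each of stamp_big_round, stamp_small_round, stamp_square, stamp_long below 0.02 m/s and horizontal distance between stamp_small_round and pad_small_round below 0.012 m and z of stamp_small_round in the frame of pad_small_round between 0.009 and 0.014 m and horizontal distance between stamp_square and pad_square below 0.012 m and z of stamp_square in the frame of pad_square between 0.009 and 0.014 m and horizontal distance between stamp_long and pad_long below 0.012 m and z of stamp_long in the frame of pad_long between 0.009 and 0.014 m and angle between the x axis of stamp_long and the x axis of pad_long, either way round below 0.2 rad and (angle between the x axis of stamp_square and the x axis of pad_square, either way round below 0.2 rad or angle between the x axis of stamp_square and the y axis of pad_square, either way round below 0.2 rad) and distance of each of glue_stick, note_block from where it was at the start of the episode below 0.03 m); the robot touches nothing.
It fails at once if a stamp touches a pad that is not its own (contact force between any of stamp_big_round, stamp_square, stamp_long and pad_small_round above 0.3 N or contact force between any of stamp_big_round, stamp_small_round, stamp_long and pad_square above 0.3 N or contact force between any of stamp_big_round, stamp_small_round, stamp_square and pad_long above 0.3 N or contact force between any of stamp_small_round, stamp_square, stamp_long and pad_big_round above 0.3 N).
It fails at once if a stamp is tipped over (angle between any of stamp_big_round, stamp_small_round, stamp_square, stamp_long's own z axis and vertical above 0.7 rad).
It fails at once if the glue stick or the note block is shifted by more than 30 mm (distance of any of glue_stick, note_block from where it was at the start of the episode above 0.03 m).
It also fails if it takes over 112 s, if anything falls off the work surface, if the arm or the gripper's body presses on something with over 40 N, if the wrist force passes 120 N, or if a joint passes its speed limit or range.

## Robot

A 7-joint arm with a two-finger parallel gripper is mounted at the origin on a cart in front of the work surface, level with it; the furniture and walls round the work are solid. World frame = base frame: x ahead of the robot, y to its left, z up, the work surface at z = 0. Lengths are in m, angles in rad, forces in N, time in s.
With the tool pointing down it reaches from about 0.425 to 0.925 m from the base axis. Payload 6.8 kg.
Tool frame: the origin (TCP) lies between the finger pads; the fingertips stand finger_overhang ahead of it and the grasp point (between the pads) lies 6 mm ahead of it (finger_overhang is the distance from the TCP to the fingertips, in m); z points along the fingers, y is the line along which they close (so a half turn about z gives the same grasp; the last joint's range is limited). The gripper opens to 85 mm and grips with 20 to 120 N. Pads are 22 mm wide; open, the fingers measure 114 mm over their backs; the gripper's body (76 mm by 85 mm) begins 54 mm behind the grasp point. The pads swing forward as they close: fully open they stand 13 mm farther back than shut.
Start: joints at [1.012, 0.477, 0.022, 1.555, -0.011, 1.109, -0.083], TCP at [0.294, -0.608, 0.235] pointing down, gripper open.
Joint ranges: [-2.96, 2.96], [-0.34, 2.1], [-1.41, 1.46], [0.24, 2.44], [-1.37, 4.51], [0.17, 1.92], [-2.96, 2.96]. Speed limits (rad/s): [2.39, 2.39, 3.14, 3.14, 3.14, 3.14, 3.14].

## Interface

Orientations are given as a unit quaternion [w, x, y, z].
In Python, from station import * gives the robot as it stands.
- The arm moves only by the tool drive_tool, never from a script. Its argument "increments" is a list of rows, each an object of numbers: "claw": the finger opening in m, from 0 to 0.0854; "dx", "dy", "dz": the shift along the tool's x, y, z in m; "wx", "wy", "wz": the turn, a rotation vector about the tool's x, y, z in degrees. A call has 1 to 20 rows; each row shifts and turns the commanded pose from where the row before left it, along the tool's axes as they then stand; what a row does not reach is not made up. A row lasts 1/8 s, in which the tool goes at most 62.5 mm and 10.7 degrees, less where a joint would pass 70% of its speed; a pose out of reach is approached as far as the arm can. A call with a gripper value outside its range is refused whole. The fingers move at their own pace and stop on an object; "newtons" is the grip in N (left out, the last holds). Time passes only in rows, so rows that do not move let the fingers close. It gives the time, the measured TCP pose, the force, the opening and the grip force at its end, in the units of the state.
- get_obs(): the state, without advancing time (a new reading comes with each control period).
- read_camera(name): name is "scene" or "side" or "wrist"; returns (picture, depth): 420x560x3 uint8, red, green, blue; 420x560 float32, m along the optical axis (not along the pixel's ray), 0 where there is no reading.
- calibration(name): a dict with "intrinsics" (3x3 intrinsics, pixels), "k1" (the pictures are not rectified: a ray, as slopes to the right and down, at radius r is drawn at 1 + k1 r^2 times it, then the intrinsics apply), "R" (3x3) and "t" (3): a world point X has camera coordinates R X + t; the wrist camera has in their place "mount" (4x4, takes a point from camera to tool coordinates, whose origin is the TCP and whose axes are the flange's). Camera axes: x right, y down, z forward; pixel columns grow to the right and rows downward; lengths in m; the calibration is good to about 2 mm. A picture is of the moment at which its call begins: read the wrist's pose just before it. calibration takes no time and is no camera call.
- hand_in(): hands the job in; it is judged then, once.
The state is a dict: "t": time; "q": joint angles; "joint_vel": joint speeds; "joint_torque": joint torques, N m; "eef_pos": TCP position; "tool_rot": TCP orientation; "contact_force": force on the tool from outside, world axes, zero at the start; "torque": the same for the moment, N m; "gripper_width": opening from 0.0 (shut) to 1.0 (fully open); "grasp_force": force on a finger pad.
Only numpy, scipy, OpenCV 4.12 (cv2) and the standard library are available. Lean on these libraries where they do the work, as an engineer would, in place of code of your own. Each camera call takes 0.05 s, during which the arm holds its last target. There are 200 camera calls.

## Working session

There is one attempt and no reset: what is moved stays moved. The work goes in short steps, Python scripts to look and compute and a tool call to move; the robot and the scene stay as the last step left them, time stands still between calls to the robot, and variables do not carry over. Pictures are saved under pics/ and viewed, at most 14 in all, crops included, and the job is handed in when it is done.

Besides the shell and the picture viewer there is one more tool, called after "Call:" by a JSON object that holds its "fn" and its "kwargs". drive_tool: Moves the arm, as the interface text tells. Its arguments: {"type":"object","properties":{"increments":{"type":"array","items":{"type":"object","properties":{"claw":{"type":"number"},"dx":{"type":"number"},"dy":{"type":"number"},"dz":{"type":"number"},"wx":{"type":"number"},"wy":{"type":"number"},"wz":{"type":"number"}}}},"newtons":{"type":"number"}},"required":["increments"]}

```bash
ls; mkdir -p pics; python3 - <<'E'
from station import *
import cv2,numpy as np
o=get_obs();print(o)
for n in ("scene","side"):
    c=calibration(n);print(n,c)
    im,d=read_camera(n);cv2.imwrite(f"pics/{n}0.png",im[:,:,::-1]);np.savez(f"{n}0.npz",im=im,d=d)
print(calibration("wrist"))
E
```

```text
pics
{'t': 0.0, 'q': array([ 1.01187235,  0.47781605,  0.02232202,  1.55644387, -0.0115005 ,
        1.10928643, -0.0830652 ]), 'joint_vel': array([-0.00143807,  0.00130255, -0.00024814,  0.0002148 , -0.00043116,
       -0.00091696, -0.00168739]), 'joint_torque': array([ 7.23485828e-04, -5.96452045e+01,  1.60844665e+00, -2.81197751e+01,
        1.24697608e-02,  9.49470385e-03, -1.69559803e-05]), 'eef_pos': array([ 0.29384784, -0.60703987,  0.23421787]), 'tool_rot': array([-8.73369765e-04,  9.74693654e-01,  2.23542942e-01, -2.65731110e-04]), 'contact_force': array([-0.8336153 ,  0.40642923,  0.68073998]), 'torque': array([-8.02064273e-05, -3.44300754e-02, -7.13497777e-04]), 'grasp_force': 0.0, 'gripper_width': 1.0008837607526362}
scene {'intrinsics': array([[402.33304916,   0.        , 277.88653161],
       [  0.        , 402.33304916, 215.97892067],
       [  0.        ,   0.        ,   1.        ]]), 'k1': 0.03545263655650968, 'R': array([[-8.53614837e-01, -5.20904268e-01, -6.74425606e-04],
       [-3.94500326e-01,  6.47318910e-01, -6.52186876e-01],
       [ 3.40163495e-01, -5.56450
[... 334 characters left out ...]
       [-0.13886672, -0.32438232, -0.93567737],
       [ 0.31978868,  0.87952602, -0.35237647]]), 't': array([-0.5211491 ,  0.14907254,  1.01792029])}
{'intrinsics': array([[323.38252165,   0.        , 276.12618419],
       [  0.        , 323.38252165, 211.97039693],
       [  0.        ,   0.        ,   1.        ]]), 'k1': -0.008977949160294546, 'mount': array([[ 3.63759570e-04, -9.57512215e-01, -2.88392485e-01,
         7.28078953e-02],
       [ 9.99999087e-01, -2.69997569e-05,  1.35097777e-03,
         1.47172133e-04],
       [-1.30136424e-03, -2.88392713e-01,  9.57511331e-01,
        -1.39756930e-01],
       [ 0.00000000e+00,  0.00000000e+00,  0.00000000e+00,
         1.00000000e+00]])}
```

View pics/scene0.png

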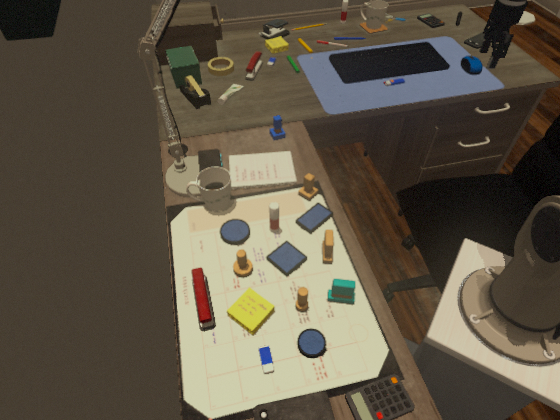

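View pics/side0.png

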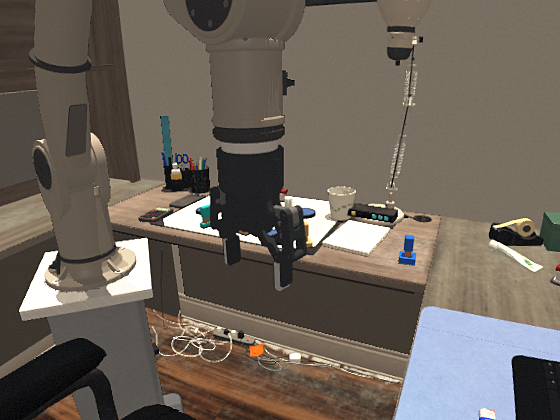

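```bash
python3 -c "
import station;print([n for n in dir(station) if n[0]!='_']);print(getattr(station,'finger_overhang',None))"
```

```text
['PlanningError', 'calibration', 'finger_overhang', 'get_obs', 'hand_in', 'read_camera']
0.025
```

```bash
cat > h.py <<'E'
import numpy as np,cv2
from scipy.spatial.transform import Rotation as Ro
from station import *
def cam(n,obs=None):
    c=calibration(n);K=c["intrinsics"];k=c["k1"]
    if n=="wrist":
        w,x,y,z=obs["tool_rot"];T=np.eye(4);T[:3,:3]=Ro.from_quat([x,y,z,w]).as_matrix();T[:3,3]=obs["eef_pos"]
        M=T@c["mount"];Rw,C=M[:3,:3],M[:3,3]
    else: Rw=c["R"].T;C=-Rw@c["t"]
    return K,k,Rw,C
def rays(px,cm):
    K,k,Rw,C=cm
    # k1 polynomial is the OpenCV radial model
    p=cv2.undistortPoints(np.asarray(px,np.float64).reshape(-1,1,2),K,np.array([k,0,0,0.]),None,None,None)[:,0]
    return np.c_[p,np.ones(len(p))]@Rw.T, C
def plane(px,z,cm):
    d,C=rays(px,cm);return C+d*((z-C[2])/d[:,2])[:,None]
def cloud(dep,cm):
    h,w=dep.shape;u,v=np.meshgrid(np.arange(w),np.arange(h))
    d,C=rays(np.c_[u.ravel(),v.ravel()],cm)
    P=(C+d*dep.ravel()[:,None]).reshape(h,w,3);P[dep==0]=np.nan;return P
def rect(pts):
    return cv2.minAreaRect((np.asarray(pts)[:,:2]*1000).astype(np.float32))
E
python3 - <<'E'
from h import *
z=np.load("scene0.npz");im,d=z["im"],z["d"];cm=cam("scene");P=cloud(d,cm)
hsv=cv2.cvtColor(im,cv2.COLOR_RGB2HSV)
roi=np.zeros(d.shape,bool);roi[160:400,170:390]=1
H=P[:,:,2]
print("desk z",np.nanmedian(H[350:380,200:250]))
m=(roi&(hsv[:,:,0]>100)&(hsv[:,:,0]<130)&(hsv[:,:,1]>70)&(H>0.002)&(H<0.022)).astype(np.uint8)
n,l,s,c=cv2.connectedComponentsWithStats(m)
for i in range(1,n):
    if s[i,4]<150: continue
    ys,xs=np.where(l==i);Q=plane(np.c_[xs,ys],0.012,cm);r=rect(Q)
    print("pad",c[i].round(),s[i,4],"rect",np.round(r[0]),np.round(r[1]),round(r[2],1),"mean",Q[:,:2].mean(0).round(4),"h",np.nanmedian(H[l==i]).round(4))
m=(roi&(H>0.03)&(H<0.11)).astype(np.uint8)
n,l,s,c=cv2.connectedComponentsWithStats(m)
for i in range(1,n):
    if s[i,4]<60: continue
    sel=l==i;hm=np.nanpercentile(H[sel],95);col=np.median(im[sel],0)
    t=sel&(H>hm-0.006);Q=P[t];r=rect(Q)
    print("obj",c[i].round(),s[i,4],"top",hm.round(4),col,"toprect",np.round(r[0]),np.round(r[1]),round(r[2],1),"n",t.sum())
E
```

```text
desk z 0.001870664313163184
pad [311. 342.] 464 rect [357. 309.] [52. 49.] 31.5 mean [0.3563 0.3094] h 0.0121
pad [265. 355.] 173 rect [425. 385.] [22. 35.] 44.5 mean [0.4249 0.3848] h 0.0129
obj [179. 163.] 80 top 0.05 [111. 100.  78.] toprect [948.  41.] [30. 20.] 29.6 n 36
obj [212. 182.] 1365 top 0.095 [111.  99.  78.] toprect [783.  79.] [91. 93.] 38.8 n 195
obj [308. 181.] 149 top 0.0741 [100.  80.  54.] toprect [579. -82.] [25. 21.] 79.8 n 53
obj [274. 213.] 224 top 0.0983 [129.  115.   93.5] toprect [593.  80.] [23. 26.] 31.8 n 71
obj [328. 241.] 222 top 0.0746 [180.5 142.5  80. ] toprect [436.  80.] [17. 51.] 26.7 n 133
obj [241. 257.] 154 top 0.0739 [130.5 109.5  63. ] toprect [591. 230.] [21. 24.] 35.1 n 76
obj [201. 295.] 660 top 0.0562 [140.  34.  27.] toprect [611. 358.] [ 24. 103.] 47.0 n 344
obj [343. 287.] 367 top 0.0731 [ 60. 109.  90.] toprect [350. 177.] [51. 22.] 23.4 n 187
obj [302. 295.] 157 top 0.0733 [145. 121.  70.] toprect [417. 243.] [22. 21.] 72.6 n 81
obj [171. 373.] 184 top 0.0655 [71. 62. 50.] toprect [536. 539.] [ 2. 59.] 42.8 n 27
```

```bash
python3 - <<'E'
from h import *
z=np.load("scene0.npz");im,d=z["im"],z["d"];cm=cam("scene");P=cloud(d,cm)
hsv=cv2.cvtColor(im,cv2.COLOR_RGB2HSV).astype(int);H=P[:,:,2]
for x,y in[(235,231),(287,258),(315,217),(312,342)]: print(hsv[y,x],im[y,x])
I=im.astype(int)
m=((I.max(2)<105)&(I[:,:,2]>I[:,:,0]-8)&(H>0)&(H<0.022)).astype(np.uint8)
m[:195]=0;m[370:]=0;m[:,:215]=0;m[:,345:]=0
m=cv2.morphologyEx(m,cv2.MORPH_OPEN,np.ones((3,3),np.uint8))
n,l,s,c=cv2.connectedComponentsWithStats(m)
for i in range(1,n):
    if s[i,4]<250: continue
    ys,xs=np.where(l==i);Q=plane(np.c_[xs,ys],0.013,cm);r=rect(Q)
    print("pad",c[i].round(),s[i,4],"rect",np.round(r[0]),np.round(r[1]),round(r[2],1),"mean",Q[:,:2].mean(0).round(4),"h",np.nanmedian(H[l==i]).round(4))
# feet: points between 12 and 22mm high near stamps
for name,x,y in[("A",579,-82),("L",436,80),("B",591,230),("C",417,243)]:
    D=np.hypot(P[:,:,0]*1000-x,P[:,:,1]*1000-y)
    q=P[(D<45)&(H>0.013)&(H<0.023)&(I[:,:,0]>I[:,:,2]+25)]
    r=rect(q);print(name,len(q),np.round(r[0]),np.round(r[1]),round(r[2],1))
cv2.imwrite("pics/crop.png",cv2.resize(im[150:370,180:380,::-1],None,fx=2.7,fy=2.7,interpolation=cv2.INTER_CUBIC))
E
```

```text
[110  53 116] [ 92 100 116]
[110  48 116] [ 94 101 116]
[109  53 116] [ 92 101 116]
[107  89 114] [ 74  91 114]
A 119 [579. -81.] [43. 43.] 83.7
L 90 [436.  81.] [23. 63.] 27.5
B 181 [590. 232.] [46. 42.] 46.6
C 67 [417. 247.] [28. 19.] 19.0
```

View pics/crop.png

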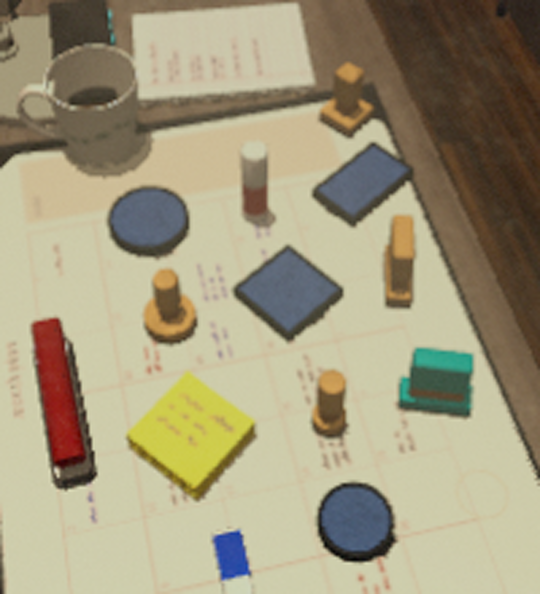

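The crop shows the four pale stamps (square at crop 347,100; long 400,260; big round 168,305; small round 330,400) and the four blue pads (148,220; 288,290; 363,182; 356,520), all clear of each other. I still have to measure the pads.

```bash
python3 - <<'E'
from h import *
z=np.load("scene0.npz");im,d=z["im"],z["d"];cm=cam("scene");P=cloud(d,cm)
hsv=cv2.cvtColor(im,cv2.COLOR_RGB2HSV).astype(int);H=P[:,:,2]
for mode in("cushion","case"):
  I=im.astype(int)
  m=(hsv[:,:,0]>98)&(hsv[:,:,0]<120)&(hsv[:,:,1]>35)&(hsv[:,:,2]<140) if mode=="cushion" else (hsv[:,:,2]<135)&(H>0.009)&(H<.02)&(I[:,:,0]<I[:,:,2]+25)
  m=(m&(H<0.022)).astype(np.uint8)
  m[:195]=0;m[370:]=0;m[:,:215]=0;m[:,345:]=0
  n,l,s,c=cv2.connectedComponentsWithStats(m)
  for i in range(1,n):
    if s[i,4]<250: continue
    ys,xs=np.where(l==i);Q=plane(np.c_[xs,ys],0.0125,cm);r=rect(Q)
    print(mode,c[i].round(),s[i,4],"rect",np.round(r[0]),np.round(r[1]),round(r[2],1),"mean",(1000*Q[:,:2].mean(0)).round(),"h",np.nanmedian(H[l==i]).round(4))
E
```

```text
cushion [314. 216.] 385 rect [518.  -9.] [83. 46.] 76.0 mean [517.  -8.] h 0.0132
cushion [234. 230.] 421 rect [675. 145.] [68. 67.] 87.0 mean [675. 145.] h 0.0133
cushion [286. 257.] 529 rect [514. 146.] [64. 64.] 76.0 mean [514. 147.] h 0.0127
cushion [311. 342.] 490 rect [356. 309.] [52. 54.] 53.5 mean [356. 309.] h 0.0122
case [314. 217.] 537 rect [517.  -6.] [97. 56.] 77.5 mean [517.  -6.] h 0.0133
case [234. 231.] 543 rect [672. 148.] [76. 78.] 31.4 mean [673. 147.] h 0.0134
case [286. 258.] 724 rect [514. 149.] [75. 75.] 75.9 mean [513. 149.] h 0.0128
case [311. 343.] 623 rect [356. 310.] [58. 60.] 31.5 mean [355. 311.] h 0.0124
```

Call:
{"fn": "drive_tool", "kwargs": {"increments": [{"wz": -8,"claw": 0.06},{"wz": -8},{"wz": -8},{"wz": -8},{"wz": -8},{"wz": -8},{"wz": -8.2},{"dx": 0.043,"dy": 0.016},{"dx": 0.043,"dy": 0.016},{"dx": 0.043,"dy": 0.016},{"dx": 0.043,"dy": 0.016},{"dx": 0.043,"dy": 0.016},{"dx": 0.043,"dy": 0.016},{"dx": 0.043,"dy": 0.016},{"dx": 0.043,"dy": 0.016},{"dx": 0.043,"dy": 0.016},{"dx": 0.043,"dy": 0.016},{"dx": 0.043,"dy": 0.016},{"dx": 0.043,"dy": 0.016},{"dx": 0.043,"dy": 0.016}], "newtons": 30}}

```text
schema error: expected keys claw, dx, dy, dz, wx, wy, wz
```

Call:
{"fn": "drive_tool", "kwargs": {"increments": [{"claw": 0.06,"dx": 0,"dy": 0,"dz": 0,"wx": 0,"wy": 0,"wz": -8},{"claw": 0.06,"dx": 0,"dy": 0,"dz": 0,"wx": 0,"wy": 0,"wz": -8},{"claw": 0.06,"dx": 0,"dy": 0,"dz": 0,"wx": 0,"wy": 0,"wz": -8},{"claw": 0.06,"dx": 0,"dy": 0,"dz": 0,"wx": 0,"wy": 0,"wz": -8},{"claw": 0.06,"dx": 0,"dy": 0,"dz": 0,"wx": 0,"wy": 0,"wz": -8},{"claw": 0.06,"dx": 0,"dy": 0,"dz": 0,"wx": 0,"wy": 0,"wz": -8},{"claw": 0.06,"dx": 0,"dy": 0,"dz": 0,"wx": 0,"wy": 0,"wz": -8.2},{"claw": 0.06,"dx": 0.043,"dy": 0.016,"dz": 0,"wx": 0,"wy": 0,"wz": 0},{"claw": 0.06,"dx": 0.043,"dy": 0.016,"dz": 0,"wx": 0,"wy": 0,"wz": 0},{"claw": 0.06,"dx": 0.043,"dy": 0.016,"dz": 0,"wx": 0,"wy": 0,"wz": 0},{"claw": 0.06,"dx": 0.043,"dy": 0.016,"dz": 0,"wx": 0,"wy": 0,"wz": 0},{"claw": 0.06,"dx": 0.043,"dy": 0.016,"dz": 0,"wx": 0,"wy": 0,"wz": 0},{"claw": 0.06,"dx": 0.043,"dy": 0.016,"dz": 0,"wx": 0,"wy": 0,"wz": 0},{"claw": 0.06,"dx": 0.043,"dy": 0.016,"dz": 0,"wx": 0,"wy": 0,"wz": 0},{"claw": 0.06,"dx": 0.043,"dy": 0.016,"dz": 0,"wx": 0,"wy": 0,"wz": 0},{"claw": 0.06,"dx": 0.043,"dy": 0.016,"dz": 0,"wx": 0,"wy": 0,"wz": 0},{"claw": 0.06,"dx": 0.043,"dy": 0.016,"dz": 0,"wx": 0,"wy": 0,"wz": 0},{"claw": 0.06,"dx": 0.043,"dy": 0.016,"dz": 0,"wx": 0,"wy": 0,"wz": 0},{"claw": 0.06,"dx": 0.043,"dy": 0.016,"dz": 0,"wx": 0,"wy": 0,"wz": 0},{"claw": 0.06,"dx": 0,"dy": 0,"dz": 0,"wx": 0,"wy": 0,"wz": 0}], "newtons": 30}}

```text
t: 2.6
eef_pos: [0.5571, -0.1184, 0.2351]
tool_rot: [-0.001, 0.752, 0.659, 0.001]
contact_force: [-0.1, -1.6, -0.3]
gripper_width: 0.7
grasp_force: 0.0
```

```bash
cat > look.py <<'E'
from h import *
import sys
def go(tag,tgt=None):
    o=get_obs();im,d=read_camera("wrist");cm=cam("wrist",o);P=cloud(d,cm);H=P[:,:,2]
    w,x,y,z=o["tool_rot"];Rm=Ro.from_quat([x,y,z,w]).as_matrix();psi=np.degrees(np.arctan2(Rm[1,0],Rm[0,0]))
    print("t",o["t"],"tcp",(1000*o["eef_pos"]).round(1),"psi",psi.round(2),"tilt",np.degrees(np.arccos(-Rm[2,2])).round(2),"w",o["gripper_width"].round(3))
    cv2.imwrite(f"pics/{tag}.png",im[:,:,::-1])
    hsv=cv2.cvtColor(im,cv2.COLOR_RGB2HSV).astype(int)
    def rep(nm,m,lo,zz):
        n,l,s,c=cv2.connectedComponentsWithStats(m.astype(np.uint8))
        for i in range(1,n):
            if s[i,4]<lo: continue
            ys,xs=np.where(l==i);r=rect(plane(np.c_[xs,ys],zz,cm))
            edge=s[i,0]==0 or s[i,1]==0 or s[i,0]+s[i,2]==560 or s[i,1]+s[i,3]==420
            print(nm,c[i].round(),s[i,4],"EDGE" if edge else "","rect",np.round(r[0],1),np.round(r[1]),round(r[2],1),"h",np.nanmedian(H[l==i]).round(4))
    rep("cushion",(hsv[:,:,0]>98)&(hsv[:,:,0]<122)&(hsv[:,:,1]>35)&(hsv[:,:,2]<150)&(H<0.03)&(H>0.004),800,0.012)
    rep("top",(H>0.066)&(H<0.078),200,0.072)
if __name__=="__main__": go(sys.argv[1])
E
python3 look.py w1
```

```text
Traceback (most recent call last):
  File "look.py", line 18, in <module>
    if __name__=="__main__": go(sys.argv[1])
                             ~~^^^^^^^^^^^^^
  File "look.py", line 6, in go
    print("t",o["t"],"tcp",(1000*o["eef_pos"]).round(1),"psi",psi.round(2),"tilt",np.degrees(np.arccos(-Rm[2,2])).round(2),"w",o["gripper_width"].round(3))
                                                                                                                               ^^^^^^^^^^^^^^^^^^^^^^^^
AttributeError: 'float' object has no attribute 'round'
```

```bash
sed -i 's/o\["gripper_width"\].round(3)/round(o["gripper_width"],3)/' look.py; python3 look.py w1
```

```text
t 2.65 tcp [ 556.1 -121.3  234.8] psi 82.25 tilt 0.05 w 0.705
cushion [224.  80.] 4276  rect [516.4  -9.3] [88. 50.] 76.4 h 0.0131
top [111.   5.] 227 EDGE rect [443.2  54. ] [ 9. 22.] 82.0 h 0.0713
top [294. 151.] 613  rect [577.5 -83.4] [22. 24.] 82.3 h 0.0725
top [515. 298.] 469  rect [ 792.5 -269. ] [24. 28.] 53.0 h 0.0707
```

View pics/w1.png

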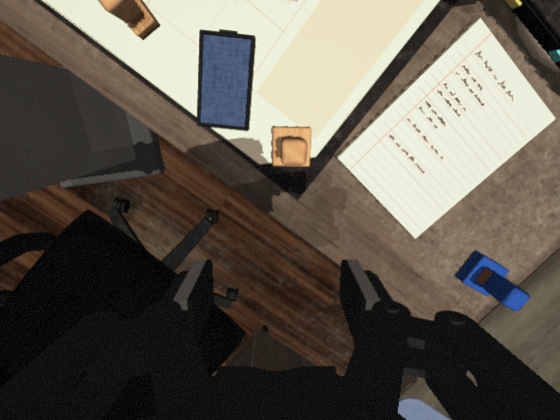

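Stamp and pad agree between the two cameras to 2 mm (square stamp at 294,151; long pad at 224,80). Now I'll grasp the square stamp.

Call:
{"fn": "drive_tool", "kwargs": {"increments": [{"claw": 0.06,"dx": 0.0207,"dy": 0.0085,"dz": 0,"wx": 0,"wy": 0,"wz": 0},{"claw": 0.06,"dx": 0.0206,"dy": 0.0085,"dz": 0,"wx": 0,"wy": 0,"wz": 0},{"claw": 0.06,"dx": 0,"dy": 0,"dz": 0.025,"wx": 0,"wy": 0,"wz": 0},{"claw": 0.06,"dx": 0,"dy": 0,"dz": 0.025,"wx": 0,"wy": 0,"wz": 0},{"claw": 0.06,"dx": 0,"dy": 0,"dz": 0.025,"wx": 0,"wy": 0,"wz": 0},{"claw": 0.06,"dx": 0,"dy": 0,"dz": 0.025,"wx": 0,"wy": 0,"wz": 0},{"claw": 0.06,"dx": 0,"dy": 0,"dz": 0.025,"wx": 0,"wy": 0,"wz": 0},{"claw": 0.06,"dx": 0,"dy": 0,"dz": 0.025,"wx": 0,"wy": 0,"wz": 0},{"claw": 0.06,"dx": 0,"dy": 0,"dz": 0.025,"wx": 0,"wy": 0,"wz": 0},{"claw": 0.06,"dx": 0,"dy": 0,"dz": 0,"wx": 0,"wy": 0,"wz": 0},{"claw": 0.06,"dx": 0,"dy": 0,"dz": 0,"wx": 0,"wy": 0,"wz": 0},{"claw": 0.01,"dx": 0,"dy": 0,"dz": 0,"wx": 0,"wy": 0,"wz": 0},{"claw": 0.01,"dx": 0,"dy": 0,"dz": 0,"wx": 0,"wy": 0,"wz": 0},{"claw": 0.01,"dx": 0,"dy": 0,"dz": 0,"wx": 0,"wy": 0,"wz": 0},{"claw": 0.01,"dx": 0,"dy": 0,"dz": 0,"wx": 0,"wy": 0,"wz": 0},{"claw": 0.01,"dx": 0,"dy": 0,"dz": 0,"wx": 0,"wy": 0,"wz": 0},{"claw": 0.01,"dx": 0,"dy": 0,"dz": 0,"wx": 0,"wy": 0,"wz": 0},{"claw": 0.01,"dx": 0,"dy": 0,"dz": 0,"wx": 0,"wy": 0,"wz": 0},{"claw": 0.01,"dx": 0,"dy": 0,"dz": 0,"wx": 0,"wy": 0,"wz": 0}], "newtons": 30}}

```text
t: 5.08
eef_pos: [0.5788, -0.0848, 0.0611]
tool_rot: [0.001, 0.755, 0.656, 0.0]
contact_force: [-1.5, 0.1, 6.7]
gripper_width: 0.27
grasp_force: 31.5
```

Call:
{"fn": "drive_tool", "kwargs": {"increments": [{"claw": 0.01,"dx": 0,"dy": 0,"dz": -0.01,"wx": 0,"wy": 0,"wz": 0},{"claw": 0.01,"dx": 0,"dy": 0,"dz": -0.02,"wx": 0,"wy": 0,"wz": 0},{"claw": 0.01,"dx": 0,"dy": 0,"dz": -0.03,"wx": 0,"wy": 0,"wz": 0},{"claw": 0.01,"dx": 0,"dy": 0,"dz": -0.03,"wx": 0,"wy": 0,"wz": 0},{"claw": 0.01,"dx": 0,"dy": 0,"dz": -0.03,"wx": 0,"wy": 0,"wz": 0},{"claw": 0.01,"dx": 0,"dy": 0,"dz": 0,"wx": 0,"wy": 0,"wz": 3},{"claw": 0.01,"dx": 0,"dy": 0,"dz": 0,"wx": 0,"wy": 0,"wz": 3},{"claw": 0.01,"dx": 0.015,"dy": -0.0084,"dz": 0,"wx": 0,"wy": 0,"wz": 0},{"claw": 0.01,"dx": 0.025,"dy": -0.014,"dz": 0,"wx": 0,"wy": 0,"wz": 0},{"claw": 0.01,"dx": 0.025,"dy": -0.014,"dz": 0,"wx": 0,"wy": 0,"wz": 0},{"claw": 0.01,"dx": 0.025,"dy": -0.014,"dz": 0,"wx": 0,"wy": 0,"wz": 0},{"claw": 0.01,"dx": 0.025,"dy": -0.014,"dz": 0,"wx": 0,"wy": 0,"wz": 0},{"claw": 0.01,"dx": 0.025,"dy": -0.014,"dz": 0,"wx": 0,"wy": 0,"wz": 0},{"claw": 0.01,"dx": 0.025,"dy": -0.014,"dz": 0,"wx": 0,"wy": 0,"wz": 0},{"claw": 0.01,"dx": 0.025,"dy": -0.014,"dz": 0,"wx": 0,"wy": 0,"wz": 0},{"claw": 0.01,"dx": 0.018,"dy": -0.01,"dz": 0,"wx": 0,"wy": 0,"wz": 0},{"claw": 0.01,"dx": 0,"dy": 0,"dz": 0,"wx": 0,"wy": 0,"wz": 0},{"claw": 0.01,"dx": 0,"dy": 0,"dz": 0,"wx": 0,"wy": 0,"wz": 0}]}}

```text
t: 7.32
eef_pos: [0.5155, 0.1449, 0.1804]
tool_rot: [0.0, 0.788, 0.616, -0.0]
contact_force: [-0.1, -0.2, -1.3]
gripper_width: 0.273
grasp_force: 30.7
```

```bash
python3 look.py w2; python3 -c "
from station import *
print(get_obs()['contact_force'])"
```

```text
t 7.325 tcp [515.5 144.9 180.4] psi 76.06 tilt 0.03 w 0.273
cushion [52. 57.] 3330  rect [354.7 308.9] [55. 54.] 75.8 h 0.0129
cushion [439. 153.] 4694  rect [674.3 143.4] [73. 73.] 46.5 h 0.0133
cushion [274. 177.] 2793  rect [515.7 158.7] [43. 70.] 77.8 h 0.013
cushion [298. 333.] 974  rect [503.4 -14.6] [75. 29.] 78.6 h 0.0134
top [349.  78.] 894  rect [589.4 227.1] [23. 23.] 76.2 h 0.0727
top [118. 120.] 871  rect [418.6 240.1] [23. 25.] 82.8 h 0.0726
top [ 71. 220.] 1435  rect [352. 176.] [53. 20.] 23.4 h 0.0725
top [377. 253.] 206  rect [588.5  86.9] [25. 15.] 19.9 h 0.072
top [195. 290.] 592  rect [430.6  90.4] [22. 26.] 27.7 h 0.0725
[-0.51281832  0.41620773 -0.15541379]
```

View pics/w2.png

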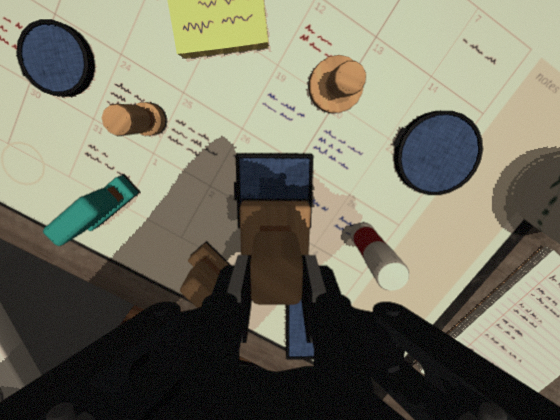

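Both round pads, the round stamps and the glue stick (370,255) match the scene values, and the gripped square stamp hangs over its pad. Now I'll lower it.

Call:
{"fn": "drive_tool", "kwargs": {"increments": [{"claw": 0.01,"dx": 0.0016,"dy": -0.002,"dz": 0.02,"wx": 0,"wy": 0,"wz": 0},{"claw": 0.01,"dx": 0,"dy": 0,"dz": 0.03,"wx": 0,"wy": 0,"wz": 0},{"claw": 0.01,"dx": 0,"dy": 0,"dz": 0.03,"wx": 0,"wy": 0,"wz": 0},{"claw": 0.01,"dx": 0,"dy": 0,"dz": 0.015,"wx": 0,"wy": 0,"wz": 0},{"claw": 0.01,"dx": 0,"dy": 0,"dz": 0.007,"wx": 0,"wy": 0,"wz": 0},{"claw": 0.01,"dx": 0,"dy": 0,"dz": 0.003,"wx": 0,"wy": 0,"wz": 0},{"claw": 0.01,"dx": 0,"dy": 0,"dz": 0.002,"wx": 0,"wy": 0,"wz": 0},{"claw": 0.01,"dx": 0,"dy": 0,"dz": 0,"wx": 0,"wy": 0,"wz": 0},{"claw": 0.01,"dx": 0,"dy": 0,"dz": 0,"wx": 0,"wy": 0,"wz": 0}]}}

```text
t: 8.5
eef_pos: [0.5143, 0.1474, 0.0736]
tool_rot: [0.0, 0.788, 0.616, 0.0]
contact_force: [-0.8, 0.4, -1.7]
gripper_width: 0.269
grasp_force: 30.7
```

Call:
{"fn": "drive_tool", "kwargs": {"increments": [{"claw": 0.01,"dx": 0,"dy": 0,"dz": 0.001,"wx": 0,"wy": 0,"wz": 0},{"claw": 0.05,"dx": 0,"dy": 0,"dz": 0,"wx": 0,"wy": 0,"wz": 0},{"claw": 0.05,"dx": 0,"dy": 0,"dz": 0,"wx": 0,"wy": 0,"wz": 0},{"claw": 0.05,"dx": 0,"dy": 0,"dz": 0,"wx": 0,"wy": 0,"wz": 0},{"claw": 0.05,"dx": 0,"dy": 0,"dz": -0.02,"wx": 0,"wy": 0,"wz": 0},{"claw": 0.05,"dx": 0,"dy": 0,"dz": -0.03,"wx": 0,"wy": 0,"wz": 0},{"claw": 0.05,"dx": 0,"dy": 0,"dz": -0.03,"wx": 0,"wy": 0,"wz": 0},{"claw": 0.05,"dx": 0,"dy": 0,"dz": -0.03,"wx": 0,"wy": 0,"wz": 0},{"claw": 0.05,"dx": 0,"dy": 0,"dz": -0.03,"wx": 0,"wy": 0,"wz": 0},{"claw": 0.05,"dx": 0,"dy": 0,"dz": 0,"wx": 0,"wy": 0,"wz": -8.3},{"claw": 0.05,"dx": 0,"dy": 0,"dz": 0,"wx": 0,"wy": 0,"wz": -8.3},{"claw": 0.05,"dx": 0,"dy": 0,"dz": 0,"wx": 0,"wy": 0,"wz": -8.3},{"claw": 0.05,"dx": 0,"dy": 0,"dz": 0,"wx": 0,"wy": 0,"wz": -8.3},{"claw": 0.05,"dx": 0,"dy": 0,"dz": 0,"wx": 0,"wy": 0,"wz": -8.3},{"claw": 0.05,"dx": -0.0205,"dy": -0.02,"dz": 0,"wx": 0,"wy": 0,"wz": 0},{"claw": 0.05,"dx": -0.0205,"dy": -0.02,"dz": 0,"wx": 0,"wy": 0,"wz": 0},{"claw": 0.05,"dx": -0.0205,"dy": -0.02,"dz": 0,"wx": 0,"wy": 0,"wz": 0},{"claw": 0.05,"dx": -0.0205,"dy": -0.02,"dz": 0,"wx": 0,"wy": 0,"wz": 0},{"claw": 0.05,"dx": -0.0205,"dy": -0.02,"dz": 0,"wx": 0,"wy": 0,"wz": 0},{"claw": 0.05,"dx": 0,"dy": 0,"dz": 0,"wx": 0,"wy": 0,"wz": 0}]}}

```text
t: 11.0
eef_pos: [0.4721, 0.0079, 0.212]
tool_rot: [0.0, 0.52, 0.854, -0.001]
contact_force: [0.0, 1.1, 0.1]
gripper_width: 0.581
grasp_force: 0.0
```

```bash
python3 look.py w3
```

```text
t 11.0 tcp [472.1   7.9 212. ] psi 117.3 tilt 0.08 w 0.581
cushion [371.  85.] 2449  rect [513.8 146.2] [68. 68.] 75.6 h 0.0131
cushion [509. 158.] 3810  rect [675.3 144.5] [73. 73.] 77.2 h 0.0132
cushion [307. 216.] 3453  rect [517.   -9.2] [89. 51.] 76.5 h 0.0131
top [540.  25.] 918  rect [588.4 225.7] [26. 23.] 41.0 h 0.0722
top [275. 107.] 1485  rect [434.8  76.7] [19. 49.] 27.9 h 0.0728
top [551. 279.] 435 EDGE rect [747.9  54.9] [15. 65.] 38.3 h 0.0715
```

View pics/w3.png

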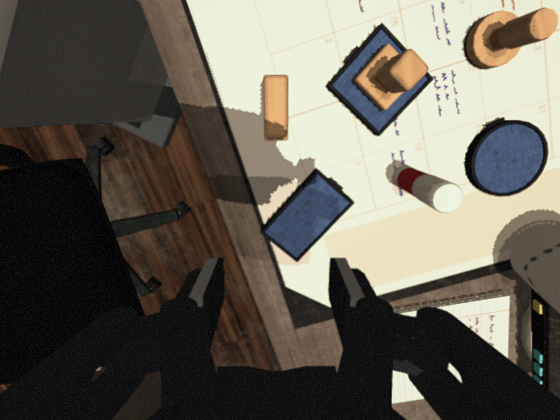

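The square stamp stands upright on its pad (380,75), and the long stamp (275,107) is straight ahead. I'll grasp it next.

Call:
{"fn": "drive_tool", "kwargs": {"increments": [{"claw": 0.05,"dx": 0.026,"dy": -0.0006,"dz": 0,"wx": 0,"wy": 0,"wz": -0.4},{"claw": 0.05,"dx": 0.026,"dy": 0,"dz": 0,"wx": 0,"wy": 0,"wz": 0},{"claw": 0.05,"dx": 0.0266,"dy": 0,"dz": 0,"wx": 0,"wy": 0,"wz": 0},{"claw": 0.05,"dx": 0,"dy": 0,"dz": 0.03,"wx": 0,"wy": 0,"wz": 0},{"claw": 0.05,"dx": 0,"dy": 0,"dz": 0.03,"wx": 0,"wy": 0,"wz": 0},{"claw": 0.05,"dx": 0,"dy": 0,"dz": 0.03,"wx": 0,"wy": 0,"wz": 0},{"claw": 0.05,"dx": 0,"dy": 0,"dz": 0.03,"wx": 0,"wy": 0,"wz": 0},{"claw": 0.05,"dx": 0,"dy": 0,"dz": 0.021,"wx": 0,"wy": 0,"wz": 0},{"claw": 0.05,"dx": 0,"dy": 0,"dz": 0.01,"wx": 0,"wy": 0,"wz": 0},{"claw": 0.05,"dx": 0,"dy": 0,"dz": 0,"wx": 0,"wy": 0,"wz": 0},{"claw": 0.05,"dx": 0,"dy": 0,"dz": 0,"wx": 0,"wy": 0,"wz": 0},{"claw": 0.008,"dx": 0,"dy": 0,"dz": 0,"wx": 0,"wy": 0,"wz": 0},{"claw": 0.008,"dx": 0,"dy": 0,"dz": 0,"wx": 0,"wy": 0,"wz": 0},{"claw": 0.008,"dx": 0,"dy": 0,"dz": 0,"wx": 0,"wy": 0,"wz": 0},{"claw": 0.008,"dx": 0,"dy": 0,"dz": 0,"wx": 0,"wy": 0,"wz": 0},{"claw": 0.008,"dx": 0,"dy": 0,"dz": 0,"wx": 0,"wy": 0,"wz": 0},{"claw": 0.008,"dx": 0,"dy": 0,"dz": 0,"wx": 0,"wy": 0,"wz": 0},{"claw": 0.008,"dx": 0,"dy": 0,"dz": 0,"wx": 0,"wy": 0,"wz": 0}]}}

```text
t: 13.3
eef_pos: [0.4358, 0.0793, 0.0618]
tool_rot: [0.0, 0.516, 0.857, -0.0]
contact_force: [-1.0, -0.8, 5.3]
gripper_width: 0.225
grasp_force: 30.3
```

Call:
{"fn": "drive_tool", "kwargs": {"increments": [{"claw": 0.008,"dx": 0,"dy": 0,"dz": -0.01,"wx": 0,"wy": 0,"wz": 0},{"claw": 0.008,"dx": 0,"dy": 0,"dz": -0.02,"wx": 0,"wy": 0,"wz": 0},{"claw": 0.008,"dx": 0,"dy": 0,"dz": -0.03,"wx": 0,"wy": 0,"wz": 0},{"claw": 0.008,"dx": 0,"dy": 0,"dz": -0.03,"wx": 0,"wy": 0,"wz": 0},{"claw": 0.008,"dx": 0,"dy": 0,"dz": -0.03,"wx": 0,"wy": 0,"wz": 0},{"claw": 0.008,"dx": 0,"dy": 0,"dz": 0,"wx": 0,"wy": 0,"wz": 8.3},{"claw": 0.008,"dx": 0,"dy": 0,"dz": 0,"wx": 0,"wy": 0,"wz": 8.3},{"claw": 0.008,"dx": 0,"dy": 0,"dz": 0,"wx": 0,"wy": 0,"wz": 8.3},{"claw": 0.008,"dx": 0,"dy": 0,"dz": 0,"wx": 0,"wy": 0,"wz": 8.3},{"claw": 0.008,"dx": 0,"dy": 0,"dz": 0,"wx": 0,"wy": 0,"wz": 8.3},{"claw": 0.008,"dx": -0.0165,"dy": 0.025,"dz": 0,"wx": 0,"wy": 0,"wz": 0},{"claw": 0.008,"dx": -0.0165,"dy": 0.025,"dz": 0,"wx": 0,"wy": 0,"wz": 0},{"claw": 0.008,"dx": -0.0165,"dy": 0.025,"dz": 0,"wx": 0,"wy": 0,"wz": 0},{"claw": 0.008,"dx": -0.0167,"dy": 0.025,"dz": 0,"wx": 0,"wy": 0,"wz": 0},{"claw": 0.008,"dx": 0,"dy": 0,"dz": 0,"wx": 0,"wy": 0,"wz": 0},{"claw": 0.008,"dx": 0,"dy": 0,"dz": 0,"wx": 0,"wy": 0,"wz": 0}]}}

```text
t: 15.3
eef_pos: [0.5168, -0.0078, 0.1814]
tool_rot: [-0.0, 0.786, 0.619, 0.0]
contact_force: [-0.6, 0.5, -0.8]
gripper_width: 0.227
grasp_force: 29.6
```

```bash
python3 look.py w4
```

```text
t 15.3 tcp [516.8  -7.8 181.4] psi 76.45 tilt 0.03 w 0.227
cushion [234.  41.] 2694 EDGE rect [511.2 137.2] [50. 68.] 76.4 h 0.013
cushion [416.   9.] 1185 EDGE rect [667.8 117.1] [16. 60.] 76.7 h 0.0131
cushion [279. 173.] 2283  rect [516.9  -9.1] [88. 52.] 76.5 h 0.0131
top [6. 9.] 276 EDGE rect [370.9 171.4] [17. 11.] 63.1 h 0.0699
top [221.  11.] 203 EDGE rect [511.7 137.9] [ 8. 24.] 88.0 h 0.072
top [557.  24.] 240 EDGE rect [735.7  75. ] [ 4. 33.] 0.2 h 0.0686
```

View pics/w4.png

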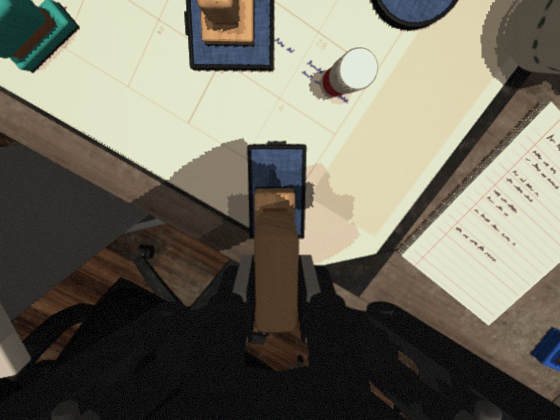

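Long stamp is lined up over its pad (277,190). Lowering it.

Call:
{"fn": "drive_tool", "kwargs": {"increments": [{"claw": 0.008,"dx": -0.0012,"dy": 0,"dz": 0.02,"wx": 0,"wy": 0,"wz": 0},{"claw": 0.008,"dx": 0,"dy": 0,"dz": 0.03,"wx": 0,"wy": 0,"wz": 0},{"claw": 0.008,"dx": 0,"dy": 0,"dz": 0.03,"wx": 0,"wy": 0,"wz": 0},{"claw": 0.008,"dx": 0,"dy": 0,"dz": 0.015,"wx": 0,"wy": 0,"wz": 0},{"claw": 0.008,"dx": 0,"dy": 0,"dz": 0.007,"wx": 0,"wy": 0,"wz": 0},{"claw": 0.008,"dx": 0,"dy": 0,"dz": 0.003,"wx": 0,"wy": 0,"wz": 0},{"claw": 0.008,"dx": 0,"dy": 0,"dz": 0.002,"wx": 0,"wy": 0,"wz": 0},{"claw": 0.008,"dx": 0,"dy": 0,"dz": 0.001,"wx": 0,"wy": 0,"wz": 0},{"claw": 0.008,"dx": 0,"dy": 0,"dz": 0,"wx": 0,"wy": 0,"wz": 0},{"claw": 0.05,"dx": 0,"dy": 0,"dz": 0,"wx": 0,"wy": 0,"wz": 0},{"claw": 0.05,"dx": 0,"dy": 0,"dz": 0,"wx": 0,"wy": 0,"wz": 0},{"claw": 0.05,"dx": 0,"dy": 0,"dz": 0,"wx": 0,"wy": 0,"wz": 0},{"claw": 0.055,"dx": 0,"dy": 0,"dz": -0.02,"wx": 0,"wy": 0,"wz": 0},{"claw": 0.055,"dx": 0,"dy": 0,"dz": -0.03,"wx": 0,"wy": 0,"wz": 0},{"claw": 0.055,"dx": 0,"dy": 0,"dz": -0.03,"wx": 0,"wy": 0,"wz": 0},{"claw": 0.055,"dx": 0,"dy": 0,"dz": -0.03,"wx": 0,"wy": 0,"wz": 0},{"claw": 0.055,"dx": 0,"dy": 0,"dz": -0.03,"wx": 0,"wy": 0,"wz": 0}]}}

```text
t: 17.48
eef_pos: [0.5168, -0.0095, 0.2142]
tool_rot: [-0.0, 0.786, 0.619, -0.0]
contact_force: [0.1, -0.1, 0.0]
gripper_width: 0.647
grasp_force: 0.0
```

Call:
{"fn": "drive_tool", "kwargs": {"increments": [{"claw": 0.055,"dx": 0.0315,"dy": 0.003,"dz": 0,"wx": 0,"wy": 0,"wz": 0},{"claw": 0.055,"dx": 0.0315,"dy": 0.003,"dz": 0,"wx": 0,"wy": 0,"wz": 0},{"claw": 0.055,"dx": 0.0315,"dy": 0.003,"dz": 0,"wx": 0,"wy": 0,"wz": 0},{"claw": 0.055,"dx": 0.0315,"dy": 0.003,"dz": 0,"wx": 0,"wy": 0,"wz": 0},{"claw": 0.055,"dx": 0.0315,"dy": 0.003,"dz": 0,"wx": 0,"wy": 0,"wz": 0},{"claw": 0.055,"dx": 0,"dy": 0,"dz": 0,"wx": 0,"wy": 0,"wz": 0},{"claw": 0.055,"dx": 0,"dy": 0,"dz": 0,"wx": 0,"wy": 0,"wz": 0}]}}

```text
t: 18.35
eef_pos: [0.5683, 0.1392, 0.2128]
tool_rot: [0.0, 0.786, 0.618, -0.001]
contact_force: [-1.0, -0.6, -0.7]
gripper_width: 0.645
grasp_force: 0.0
```

```bash
python3 look.py w5; python3 - <<'E'
from h import *
im,d=read_camera("scene");cm=cam("scene");P=cloud(d,cm)
q=P[(P[:,:,2]>0.076)&(P[:,:,2]<0.1)&(abs(P[:,:,0]-.5)<.25)&(abs(P[:,:,1]-.08)<.2)&(im[:,:,0]>im[:,:,2]+30.)]
cv2.imwrite("pics/s5.png",im[:,:,::-1])
for n,x,y in[("long",.517,-.009),("sq",.514,.147)]:
    k=q[np.hypot(q[:,0]-x,q[:,1]-y)<.045];r=rect(k);print(n,len(k),r,np.median(k[:,2]))
E
```

```text
t 18.35 tcp [568.3 139.2 212.8] psi 76.41 tilt 0.06 w 0.645
cushion [24. 70.] 2527 EDGE rect [356.6 307.6] [56. 49.] 62.8 h 0.0129
cushion [373. 157.] 3857  rect [674.2 143.3] [73. 73.] 76.5 h 0.0133
cushion [231. 186.] 1729  rect [513.  145.6] [72. 71.] 75.5 h 0.0131
cushion [265. 306.] 1476  rect [516.4 -10.2] [90. 52.] 76.8 h 0.0133
top [278.  91.] 679  rect [590.4 226.9] [22. 22.] 76.4 h 0.0727
top [ 76. 127.] 670  rect [419.1 239.7] [23. 25.] 76.2 h 0.0724
top [485. 194.] 605  rect [755.   95.5] [80. 31.] 56.3 h 0.0722
top [ 37. 215.] 1167  rect [352.3 175.4] [53. 20.] 23.3 h 0.0725
top [536. 240.] 676 EDGE rect [791.3  46. ] [65. 28.] 21.8 h 0.0716
long 132 ((517.2774047851562, -8.656095504760742), (51.64537811279297, 21.84796905517578), 73.43934631347656) 0.08442018610074337
sq 93 ((514.2671508789062, 150.7097625732422), (22.449209213256836, 24.665603637695312), 80.73297882080078) 0.08392339431881124
```

Call:
{"fn": "drive_tool", "kwargs": {"increments": [{"claw": 0.055,"dx": 0.03,"dy": 0.0003,"dz": 0,"wx": 0,"wy": 0,"wz": 0},{"claw": 0.055,"dx": 0.03,"dy": 0,"dz": 0,"wx": 0,"wy": 0,"wz": 0},{"claw": 0.055,"dx": 0.031,"dy": 0,"dz": 0,"wx": 0,"wy": 0,"wz": 0},{"claw": 0.055,"dx": 0,"dy": 0,"dz": 0.03,"wx": 0,"wy": 0,"wz": 0},{"claw": 0.055,"dx": 0,"dy": 0,"dz": 0.03,"wx": 0,"wy": 0,"wz": 0},{"claw": 0.055,"dx": 0,"dy": 0,"dz": 0.03,"wx": 0,"wy": 0,"wz": 0},{"claw": 0.055,"dx": 0,"dy": 0,"dz": 0.03,"wx": 0,"wy": 0,"wz": 0},{"claw": 0.055,"dx": 0,"dy": 0,"dz": 0.022,"wx": 0,"wy": 0,"wz": 0},{"claw": 0.055,"dx": 0,"dy": 0,"dz": 0.01,"wx": 0,"wy": 0,"wz": 0},{"claw": 0.055,"dx": 0,"dy": 0,"dz": 0,"wx": 0,"wy": 0,"wz": 0},{"claw": 0.055,"dx": 0,"dy": 0,"dz": 0,"wx": 0,"wy": 0,"wz": 0},{"claw": 0.01,"dx": 0,"dy": 0,"dz": 0,"wx": 0,"wy": 0,"wz": 0},{"claw": 0.01,"dx": 0,"dy": 0,"dz": 0,"wx": 0,"wy": 0,"wz": 0},{"claw": 0.01,"dx": 0,"dy": 0,"dz": 0,"wx": 0,"wy": 0,"wz": 0},{"claw": 0.01,"dx": 0,"dy": 0,"dz": 0,"wx": 0,"wy": 0,"wz": 0},{"claw": 0.01,"dx": 0,"dy": 0,"dz": 0,"wx": 0,"wy": 0,"wz": 0},{"claw": 0.01,"dx": 0,"dy": 0,"dz": 0,"wx": 0,"wy": 0,"wz": 0},{"claw": 0.01,"dx": 0,"dy": 0,"dz": 0,"wx": 0,"wy": 0,"wz": 0}]}}

```text
t: 20.7
eef_pos: [0.5908, 0.2286, 0.062]
tool_rot: [0.0, 0.786, 0.619, 0.001]
contact_force: [0.1, -1.0, 5.7]
gripper_width: 0.264
grasp_force: 29.5
```

Call:
{"fn": "drive_tool", "kwargs": {"increments": [{"claw": 0.01,"dx": 0,"dy": 0,"dz": -0.01,"wx": 0,"wy": 0,"wz": 0},{"claw": 0.01,"dx": 0,"dy": 0,"dz": -0.02,"wx": 0,"wy": 0,"wz": 0},{"claw": 0.01,"dx": 0,"dy": 0,"dz": -0.03,"wx": 0,"wy": 0,"wz": 0},{"claw": 0.01,"dx": 0,"dy": 0,"dz": -0.03,"wx": 0,"wy": 0,"wz": 0},{"claw": 0.01,"dx": 0,"dy": 0,"dz": -0.03,"wx": 0,"wy": 0,"wz": 0},{"claw": 0.01,"dx": -0.0125,"dy": 0.0203,"dz": 0,"wx": 0,"wy": 0,"wz": 0},{"claw": 0.01,"dx": -0.0125,"dy": 0.0203,"dz": 0,"wx": 0,"wy": 0,"wz": 0},{"claw": 0.01,"dx": -0.0125,"dy": 0.0203,"dz": 0,"wx": 0,"wy": 0,"wz": 0},{"claw": 0.01,"dx": -0.0125,"dy": 0.0203,"dz": 0,"wx": 0,"wy": 0,"wz": 0},{"claw": 0.01,"dx": -0.0125,"dy": 0.0201,"dz": 0,"wx": 0,"wy": 0,"wz": 0},{"claw": 0.01,"dx": 0,"dy": 0,"dz": 0,"wx": 0,"wy": 0,"wz": 0},{"claw": 0.01,"dx": 0,"dy": 0,"dz": 0,"wx": 0,"wy": 0,"wz": 0}]}}

```text
t: 22.2
eef_pos: [0.6735, 0.1448, 0.181]
tool_rot: [-0.001, 0.785, 0.619, -0.0]
contact_force: [-0.5, 0.7, -1.5]
gripper_width: 0.261
grasp_force: 29.6
```

```bash
python3 look.py w6
```

```text
t 22.2 tcp [673.5 144.8 181. ] psi 76.47 tilt 0.07 w 0.261
cushion [277. 182.] 2820  rect [675.4 152.3] [55. 75.] 75.5 h 0.013
cushion [132. 222.] 1792  rect [514.4 144.1] [70. 74.] 76.5 h 0.0131
top [494.  47.] 1434 EDGE rect [851.8 222. ] [  7. 125.] 44.9 h 0.0719
top [392. 224.] 423  rect [763.9 106.4] [77. 25.] 32.8 h 0.0724
top [442. 276.] 1319  rect [791.  62.] [84. 58.] 33.3 h 0.072
top [ 97. 242.] 342  rect [521.  152.5] [21. 30.] 25.1 h 0.0723
```

View pics/w6.png

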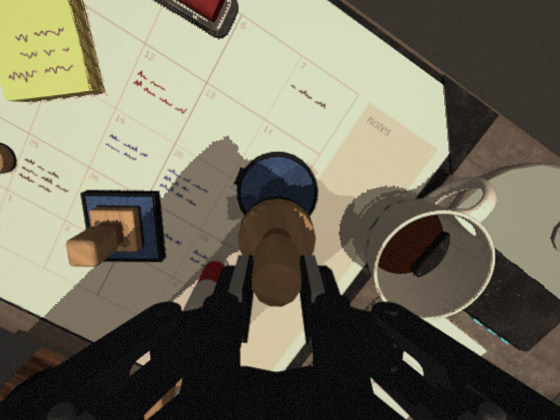

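Big round stamp hangs over the big pad (277,190), and the mug is clear to the right. Lowering it.

Call:
{"fn": "drive_tool", "kwargs": {"increments": [{"claw": 0.01,"dx": -0.0005,"dy": 0.001,"dz": 0.02,"wx": 0,"wy": 0,"wz": 0},{"claw": 0.01,"dx": 0,"dy": 0,"dz": 0.03,"wx": 0,"wy": 0,"wz": 0},{"claw": 0.01,"dx": 0,"dy": 0,"dz": 0.03,"wx": 0,"wy": 0,"wz": 0},{"claw": 0.01,"dx": 0,"dy": 0,"dz": 0.015,"wx": 0,"wy": 0,"wz": 0},{"claw": 0.01,"dx": 0,"dy": 0,"dz": 0.007,"wx": 0,"wy": 0,"wz": 0},{"claw": 0.01,"dx": 0,"dy": 0,"dz": 0.003,"wx": 0,"wy": 0,"wz": 0},{"claw": 0.01,"dx": 0,"dy": 0,"dz": 0.002,"wx": 0,"wy": 0,"wz": 0},{"claw": 0.01,"dx": 0,"dy": 0,"dz": 0.001,"wx": 0,"wy": 0,"wz": 0},{"claw": 0.01,"dx": 0,"dy": 0,"dz": 0,"wx": 0,"wy": 0,"wz": 0},{"claw": 0.05,"dx": 0,"dy": 0,"dz": 0,"wx": 0,"wy": 0,"wz": 0},{"claw": 0.05,"dx": 0,"dy": 0,"dz": 0,"wx": 0,"wy": 0,"wz": 0},{"claw": 0.05,"dx": 0,"dy": 0,"dz": 0,"wx": 0,"wy": 0,"wz": 0},{"claw": 0.05,"dx": 0,"dy": 0,"dz": -0.02,"wx": 0,"wy": 0,"wz": 0},{"claw": 0.05,"dx": 0,"dy": 0,"dz": -0.03,"wx": 0,"wy": 0,"wz": 0},{"claw": 0.05,"dx": 0,"dy": 0,"dz": -0.03,"wx": 0,"wy": 0,"wz": 0},{"claw": 0.05,"dx": 0,"dy": 0,"dz": -0.03,"wx": 0,"wy": 0,"wz": 0},{"claw": 0.05,"dx": 0,"dy": 0,"dz": -0.03,"wx": 0,"wy": 0,"wz": 0}]}}

```text
t: 24.38
eef_pos: [0.675, 0.1434, 0.2159]
tool_rot: [0.0, 0.786, 0.619, 0.001]
contact_force: [0.5, 0.3, 0.8]
gripper_width: 0.585
grasp_force: 0.0
```

Call:
{"fn": "drive_tool", "kwargs": {"increments": [{"claw": 0.055,"dx": -0.0019,"dy": -0.034,"dz": 0,"wx": 0,"wy": 0,"wz": 0},{"claw": 0.055,"dx": -0.0019,"dy": -0.034,"dz": 0,"wx": 0,"wy": 0,"wz": 0},{"claw": 0.055,"dx": -0.0019,"dy": -0.034,"dz": 0,"wx": 0,"wy": 0,"wz": 0},{"claw": 0.055,"dx": -0.0019,"dy": -0.034,"dz": 0,"wx": 0,"wy": 0,"wz": 0},{"claw": 0.055,"dx": -0.0019,"dy": -0.034,"dz": 0,"wx": 0,"wy": 0,"wz": 0},{"claw": 0.055,"dx": -0.0019,"dy": -0.034,"dz": 0,"wx": 0,"wy": 0,"wz": 0},{"claw": 0.055,"dx": -0.0019,"dy": -0.034,"dz": 0,"wx": 0,"wy": 0,"wz": 0},{"claw": 0.055,"dx": -0.0019,"dy": -0.034,"dz": 0,"wx": 0,"wy": 0,"wz": 0},{"claw": 0.055,"dx": 0,"dy": 0,"dz": 0,"wx": 0,"wy": 0,"wz": 0},{"claw": 0.055,"dx": 0,"dy": 0,"dz": 0,"wx": 0,"wy": 0,"wz": 0}]}}

```text
t: 25.62
eef_pos: [0.4078, 0.1924, 0.2143]
tool_rot: [0.001, 0.786, 0.619, 0.001]
contact_force: [0.9, 0.8, 1.3]
gripper_width: 0.646
grasp_force: 0.0
```

```bash
python3 look.py w7
```

```text
t 25.625 tcp [407.8 192.4 214.3] psi 76.42 tilt 0.13 w 0.646
cushion [197.  85.] 2587  rect [354.9 308.4] [54. 55.] 76.4 h 0.0131
cushion [519. 167.] 1531 EDGE rect [669.1 145.8] [74. 61.] 65.0 h 0.0134
cushion [373. 198.] 1572  rect [513.6 144.7] [69. 70.] 76.5 h 0.0133
top [274. 143.] 564  rect [417.7 240.8] [22. 22.] 76.4 h 0.0727
top [220. 229.] 1095  rect [350.7 176.5] [51. 20.] 23.5 h 0.0726
top [481. 261.] 247  rect [586.1  84.8] [26. 18.] 42.2 h 0.0724
```

View pics/w7.png

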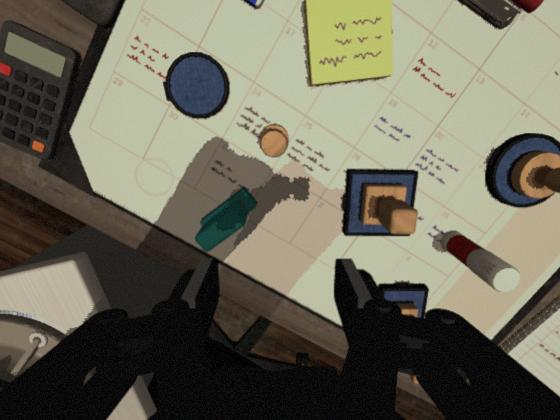

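Three stamps placed; the small round stamp (274,140) is ahead and the small pad is at (197,85). Grasping it.

Call:
{"fn": "drive_tool", "kwargs": {"increments": [{"claw": 0.055,"dx": 0.025,"dy": -0.0019,"dz": 0,"wx": 0,"wy": 0,"wz": 0},{"claw": 0.055,"dx": 0.0251,"dy": 0,"dz": 0,"wx": 0,"wy": 0,"wz": 0},{"claw": 0.055,"dx": 0,"dy": 0,"dz": 0.03,"wx": 0,"wy": 0,"wz": 0},{"claw": 0.055,"dx": 0,"dy": 0,"dz": 0.03,"wx": 0,"wy": 0,"wz": 0},{"claw": 0.055,"dx": 0,"dy": 0,"dz": 0.03,"wx": 0,"wy": 0,"wz": 0},{"claw": 0.055,"dx": 0,"dy": 0,"dz": 0.03,"wx": 0,"wy": 0,"wz": 0},{"claw": 0.055,"dx": 0,"dy": 0,"dz": 0.023,"wx": 0,"wy": 0,"wz": 0},{"claw": 0.055,"dx": 0,"dy": 0,"dz": 0.01,"wx": 0,"wy": 0,"wz": 0},{"claw": 0.055,"dx": 0,"dy": 0,"dz": 0,"wx": 0,"wy": 0,"wz": 0},{"claw": 0.055,"dx": 0,"dy": 0,"dz": 0,"wx": 0,"wy": 0,"wz": 0},{"claw": 0.01,"dx": 0,"dy": 0,"dz": 0,"wx": 0,"wy": 0,"wz": 0},{"claw": 0.01,"dx": 0,"dy": 0,"dz": 0,"wx": 0,"wy": 0,"wz": 0},{"claw": 0.01,"dx": 0,"dy": 0,"dz": 0,"wx": 0,"wy": 0,"wz": 0},{"claw": 0.01,"dx": 0,"dy": 0,"dz": 0,"wx": 0,"wy": 0,"wz": 0},{"claw": 0.01,"dx": 0,"dy": 0,"dz": 0,"wx": 0,"wy": 0,"wz": 0},{"claw": 0.01,"dx": 0,"dy": 0,"dz": 0,"wx": 0,"wy": 0,"wz": 0},{"claw": 0.01,"dx": 0,"dy": 0,"dz": 0,"wx": 0,"wy": 0,"wz": 0}]}}

```text
t: 27.8
eef_pos: [0.4174, 0.2417, 0.0609]
tool_rot: [0.0, 0.786, 0.619, 0.001]
contact_force: [-0.8, -1.6, 6.9]
gripper_width: 0.263
grasp_force: 29.4
```

Call:
{"fn": "drive_tool", "kwargs": {"increments": [{"claw": 0.01,"dx": 0,"dy": 0,"dz": -0.01,"wx": 0,"wy": 0,"wz": 0},{"claw": 0.01,"dx": 0,"dy": 0,"dz": -0.02,"wx": 0,"wy": 0,"wz": 0},{"claw": 0.01,"dx": 0,"dy": 0,"dz": -0.03,"wx": 0,"wy": 0,"wz": 0},{"claw": 0.01,"dx": 0,"dy": 0,"dz": -0.03,"wx": 0,"wy": 0,"wz": 0},{"claw": 0.01,"dx": 0,"dy": 0,"dz": -0.03,"wx": 0,"wy": 0,"wz": 0},{"claw": 0.01,"dx": 0.0126,"dy": -0.0191,"dz": 0,"wx": 0,"wy": 0,"wz": 0},{"claw": 0.01,"dx": 0.0126,"dy": -0.0191,"dz": 0,"wx": 0,"wy": 0,"wz": 0},{"claw": 0.01,"dx": 0.0126,"dy": -0.0191,"dz": 0,"wx": 0,"wy": 0,"wz": 0},{"claw": 0.01,"dx": 0.0127,"dy": -0.019,"dz": 0,"wx": 0,"wy": 0,"wz": 0},{"claw": 0.01,"dx": 0,"dy": 0,"dz": 0,"wx": 0,"wy": 0,"wz": 0},{"claw": 0.01,"dx": 0,"dy": 0,"dz": 0,"wx": 0,"wy": 0,"wz": 0}]}}

```text
t: 29.18
eef_pos: [0.3548, 0.3077, 0.1802]
tool_rot: [0.0, 0.786, 0.618, -0.0]
contact_force: [0.6, -0.0, -1.1]
gripper_width: 0.269
grasp_force: 29.7
```

```bash
python3 look.py w8
```

```text
t 29.175 tcp [354.8 307.7 180.2] psi 76.4 tilt 0.04 w 0.269
cushion [277. 189.] 2259  rect [354.9 310.1] [50. 57.] 78.3 h 0.013
cushion [447. 291.] 1210  rect [514.5 144.7] [68. 69.] 75.4 h 0.0134
top [481. 327.] 383  rect [508.8 155.4] [30. 25.] 32.6 h 0.0723
top [295. 348.] 642  rect [341.5 174.6] [32. 23.] 22.8 h 0.0728
```

View pics/w8.png

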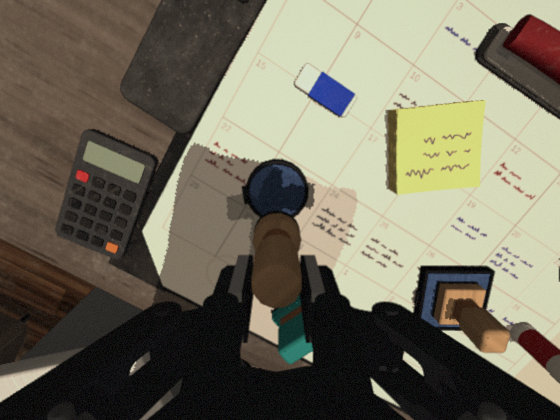

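The small stamp hangs over the small pad (277,190). I'll lower it, release it and retreat.

Call:
{"fn": "drive_tool", "kwargs": {"increments": [{"claw": 0.01,"dx": 0.0005,"dy": 0,"dz": 0.02,"wx": 0,"wy": 0,"wz": 0},{"claw": 0.01,"dx": 0,"dy": 0,"dz": 0.03,"wx": 0,"wy": 0,"wz": 0},{"claw": 0.01,"dx": 0,"dy": 0,"dz": 0.03,"wx": 0,"wy": 0,"wz": 0},{"claw": 0.01,"dx": 0,"dy": 0,"dz": 0.015,"wx": 0,"wy": 0,"wz": 0},{"claw": 0.01,"dx": 0,"dy": 0,"dz": 0.007,"wx": 0,"wy": 0,"wz": 0},{"claw": 0.01,"dx": 0,"dy": 0,"dz": 0.003,"wx": 0,"wy": 0,"wz": 0},{"claw": 0.01,"dx": 0,"dy": 0,"dz": 0.002,"wx": 0,"wy": 0,"wz": 0},{"claw": 0.01,"dx": 0,"dy": 0,"dz": 0.001,"wx": 0,"wy": 0,"wz": 0},{"claw": 0.01,"dx": 0,"dy": 0,"dz": 0,"wx": 0,"wy": 0,"wz": 0},{"claw": 0.05,"dx": 0,"dy": 0,"dz": 0,"wx": 0,"wy": 0,"wz": 0},{"claw": 0.05,"dx": 0,"dy": 0,"dz": 0,"wx": 0,"wy": 0,"wz": 0},{"claw": 0.05,"dx": 0,"dy": 0,"dz": 0,"wx": 0,"wy": 0,"wz": 0},{"claw": 0.05,"dx": 0,"dy": 0,"dz": -0.02,"wx": 0,"wy": 0,"wz": 0},{"claw": 0.05,"dx": 0,"dy": 0,"dz": -0.03,"wx": 0,"wy": 0,"wz": 0},{"claw": 0.05,"dx": 0,"dy": 0,"dz": -0.03,"wx": 0,"wy": 0,"wz": 0},{"claw": 0.05,"dx": 0,"dy": 0,"dz": -0.03,"wx": 0,"wy": 0,"wz": 0},{"claw": 0.05,"dx": 0,"dy": 0,"dz": -0.03,"wx": 0,"wy": 0,"wz": 0},{"claw": 0.05,"dx": 0,"dy": 0.03,"dz": -0.03,"wx": 0,"wy": 0,"wz": 0},{"claw": 0.05,"dx": 0,"dy": 0.03,"dz": -0.03,"wx": 0,"wy": 0,"wz": 0}]}}

```text
t: 31.6
eef_pos: [0.4133, 0.2946, 0.2733]
tool_rot: [0.0, 0.785, 0.619, 0.0]
contact_force: [0.4, 0.6, -0.2]
gripper_width: 0.583
grasp_force: 0.0
```

```bash
python3 - <<'E'
from h import *
im,d=read_camera("scene");cm=cam("scene");P=cloud(d,cm);I=im.astype(int)
cv2.imwrite("pics/s9.png",cv2.resize(im[150:370,180:380,::-1],None,fx=2.7,fy=2.7,interpolation=cv2.INTER_CUBIC))
for n,x,y in[("long",.517,-.009),("sq",.514,.146),("big",.6745,.1445),("small",.355,.309)]:
    m=(P[:,:,2]>0.079)&(P[:,:,2]<0.092)&(np.hypot(P[:,:,0]-x,P[:,:,1]-y)<.045)&(I[:,:,0]>I[:,:,2]+25)
    k=P[m];r=rect(k);print(n,len(k),np.round(r[0]),np.round(r[1]),round(r[2]),np.median(k[:,2]).round(4))
E
```

```text
long 0 [0. 0.] [0. 0.] 0 nan
sq 22 [505. 150.] [ 9. 24.] 13 0.0829
big 58 [676. 144.] [21. 21.] 65 0.0847
small 109 [355. 310.] [22. 22.] 28 0.0834
  return _methods._mean(a, axis=axis, dtype=dtype,
  ret = ret.dtype.type(ret / rcount)
```

View pics/s9.png

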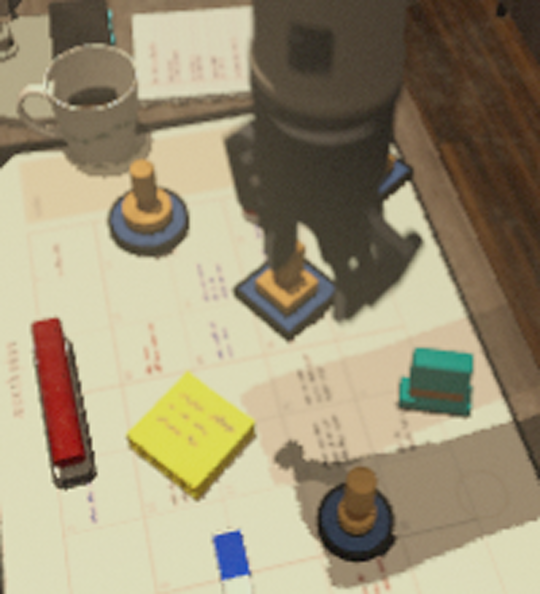

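The round stamps and the square stand centred on their pads (147,215; 358,515; 287,285). The long one is hidden by the arm, but it measured centred after its release and hasn't been touched since. Handing in.

```bash
python3 -c "
from station import *
print(hand_in())"
```

```text
the job is handed in; nothing more can be done
None
```

I placed all four stamps upright on their own pads, measured centred within about 4 mm, and handed the job in at about 32 s; the hand-in returned no verdict.

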